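# Press the upturned tumbler onto the rinser

### The arm

A 6-joint arm with a two-finger parallel gripper is mounted at the origin on the work surface. World frame = base frame: x ahead of the robot, y to its left, z up, the work surface at z = 0. Lengths are in mm, angles in degrees, forces in N, time in s.
With the tool pointing down it reaches from about 300 to 850 mm from the base axis. Payload 4.2 kg.
Tool frame: the origin (TCP) lies at the very end of the fingers, on their centre line; the grasp point (between the pads) lies 19 mm behind it; z points along the fingers, y is the direction in which the jaws open and shut (so a half turn about z gives the same grasp; the last joint's range is limited). The gripper opens to 91 mm and grips with 3 to 60 N. Pads are 32 mm wide; open, the fingers measure 118 mm over their backs; the gripper's body (76 mm by 178 mm) begins 60 mm behind the grasp point.
Start: joints at [-71.906, 18.312, 89.639, -0, 72.044, -1.146], TCP at [189.48, -542.9, 213.976] pointing down, gripper open.
Joint ranges: [-177.97, 177.97], [-48.28, 115.42], [12.27, 149.76], [-77.06, 257.06], [2.81, 150.46], [-146.56, 146.56]. Speed limits (degrees/s): [147.25, 147.25, 180, 180, 180, 180].

### API

Orientations are given as [roll, pitch, yaw] about the fixed x, y, z axes, in that order (R = Rz(yaw) Ry(pitch) Rx(roll)).
In Python, from workcell import monitor, eyes, job gives the robot as it stands.
- The arm moves only by the tool move_arm, never from a script. Its argument "increments" is a list that holds one entry, the list of rows, each a list of 7 numbers: the opening, from 0 (shut) to 1 (fully open), then the shift along the tool's x, y, z in cm, then the turn, a rotation vector about the tool's x, y, z in rad. In form: [[[jaw, x, y, z, ax, ay, az], ...]]. A call has 1 to 12 rows; each row shifts and turns the pose as measured when the row begins, along the tool's axes as they then stand; what a row does not reach is not made up. A row lasts 1/8 s, in which the tool goes at most 62.5 mm and 10.7 degrees, less where a joint would pass 70% of its speed; a pose out of reach is approached as far as the arm can. A call is refused whole if a number of a shift passes 6.25 or a number of a turn 0.188, either way. A call with a gripper value outside its range is refused whole. The fingers move at their own pace and stop on an object; "force" is the grip in N (left out, the last holds). Time passes only in rows, so rows that do not move let the fingers close. It gives the time, the measured TCP pose, the force and the opening at its end, in the units of the state.
- monitor.state(): the state, without advancing time (a new reading comes with each control period).
- eyes.grab_frame(name): name is "side" or "top" or "wrist"; returns a dict with "color" (384x512x3 uint8, red, green, blue), "z_map" (384x512 float32, mm along the optical axis (not along the pixel's ray), 0 where there is no reading), "camera_matrix" (3x3 intrinsics, pixels), "rvec" (rotation vector, rad) and "tvec" (3), from world to camera coordinates, as OpenCV has them. Camera axes: x right, y down, z forward; pixel columns grow to the right and rows downward; lengths in mm; the calibration is good to about 2 mm. A picture is of the moment at which its call begins.
- job.job_done(): hands the job in, once; it reports no verdict.
The state is a dict: "time_s": time; "qpos": joint angles; "qvel": joint speeds; "effort": joint torques, N m; "ee_pos": TCP position; "ee_rot": TCP orientation; "force": force on the tool from outside, world axes, zero at the start; "torque": the same for the moment, N m; "gripper_width": finger opening in mm.
Only numpy, scipy, OpenCV 4.12 (cv2) and the standard library are available. Lean on these libraries where they do the work, as an engineer would, in place of code of your own. Each camera call takes 0.05 s, during which the arm holds its last target. There are 200 camera calls.

### The job

Turn the red square tumbler upside down and press it, mouth down and centred, onto the yellow sprung star of the cup rinser until the star is fully down against its stop. Finish while still holding it pressed there, level and without excessive force; leave the white tumbler and everything else on the counter where it is.

Things in the scene. Friction and masses are not known exactly. Their poses are not given: they have to be found in the camera images.
- tumbler_mid (a point): Centre (half-way up) of the red square tumbler: outside 50 x 50 mm, 60 mm tall, straight flat walls 3.5 mm thick, closed flat bottom, open mouth, about 100 g. Loose, stands mouth up on the mat with room for fingers on all sides and for laying it on a flat side. z runs from bottom to mouth (up at the start, straight down when turned over); x and y are square to its walls.
- other_mid (a point): Centre of a second tumbler of the same size and shape but white, standing mouth up on the same mat, its centre about 170 mm from the red one. To be left alone.
- mat: Black rubber mat fixed to the counter, 220 (x) x 340 (y) x 4 mm thick; origin at the centre of its underside. The tumblers stand near y = +85 and -85 mm of it, within 15 mm of its x centre line; which is which varies.
- plunger_top (a point): Centre of the top face (z up) of the yellow sprung star, 8 spokes, 86 mm across, on the cup rinser: a fixed steel box 170 x 170 x 34 mm high. The face is 52 mm above the counter at rest, 38 mm fully down; a 24 mm hub rises 4 mm above it and fits freely in the tumbler's mouth. The rim rests on the spokes; any turn about the vertical will do.
- plunger (a joint): Downward travel of the star in m: 0 at rest, 0.014 fully down on its hard stop. The spring needs about 4 to 5 N to start and 10 N at the stop; beyond that the force rises steeply.
Things that resemble listed ones, but are neither listed nor needed, are in the scene too. Of the things that look like the part that bears tumbler_mid, the largest one is meant. Of the things shaped like the part that bears plunger_top, the bare steel one is meant.

How it is judged:
By the outcome, as a careful person would: the job done as asked, in the order asked, and still so for the second after the job is handed in, while the arm keeps its last pose, push and grip.
It also fails if it takes over 51 s, if anything falls off the work surface, if the arm or the gripper's body presses on something with over 40 N, if the wrist force passes 120 N, or if a joint passes its speed limit or range.

## Working session

There is one attempt and no reset: what is moved stays moved. The work goes in short steps, Python scripts to look and compute and a tool call to move; the robot and the scene stay as the last step left them, time stands still between calls to the robot, and variables do not carry over. Pictures are saved under pics/ and viewed, about 8 in all and at most 12, crops included, and the job is handed in when it is done.

Besides the shell and the picture viewer there is one more tool, called after "Emit:" as a command line: name --argument value ..., lists and objects as JSON in quotes. move_arm: Moves the arm, as the interface text tells. Its arguments: {"type":"object","properties":{"increments":{"type":"array"},"force":{"type":"number"}},"required":["increments"]}

```bash
mkdir -p pics; ls; cat > h.py <<'E'
import numpy as np,cv2
from workcell import monitor,eyes,job
def grab(n):
    f=eyes.grab_frame(n); f['R']=cv2.Rodrigues(np.array(f['rvec'],float))[0]; f['t']=np.array(f['tvec'],float).ravel(); return f
def pts(f):
    K=np.array(f['camera_matrix']); z=f['z_map']; v,u=np.indices(z.shape)
    c=np.stack([(u-K[0,2])/K[0,0]*z,(v-K[1,2])/K[1,1]*z,z],-1)
    return (c-f['t'])@f['R']
def save(f,n): cv2.imwrite('pics/'+n,f['color'][:,:,::-1])
E
python3 - <<'E'
from h import *
a=grab('top');b=grab('side')
cv2.imwrite('pics/a.png',cv2.resize(np.vstack([a['color'],b['color']])[:,:,::-1],None,fx=.78,fy=.78))
cv2.imwrite('pics/a.png',np.hstack([cv2.resize(x['color'],(400,300)) for x in (a,b)])[:,:,::-1])
save(a,'top.png');save(b,'side.png')
for f in(a,b): print(-f['R'].T@f['t'],f['camera_matrix'])
s=monitor.state();print(s)
E
```

```text
pics
[312.6716829  -42.4117448  865.99329087] [[362.42451825   0.         256.35029026]
 [  0.         362.42451825 184.70289693]
 [  0.           0.           1.        ]]
[ 366.9253534  -709.90653531  436.25259462] [[355.63913823   0.         253.48706542]
 [  0.         355.63913823 187.88969545]
 [  0.           0.           1.        ]]
{'time_s': 0.1, 'qpos': array([-7.19044744e+01,  1.83498279e+01,  8.96996059e+01,  9.24606625e-04,
        7.20444160e+01, -1.14569809e+00]), 'qvel': array([-0.03010312, -0.12176797, -0.14058146,  0.01463249, -0.03497327,
        0.10775251]), 'effort': array([-5.47823674e-04, -4.13333845e+01, -2.32510239e+01,  7.27976183e-02,
        4.21557063e-02, -5.80394544e-05]), 'ee_pos': array([ 189.35558718, -542.44594931,  213.18452755]), 'ee_rot': array([-1.79906186e+02, -2.75544566e-03,  1.92409357e+01]), 'force': array([ 0.42238468,  0.03824592, -1.03761321]), 'torque': array([-0.03889902, -0.01086075, -0.01079249]), 'gripper_width': 90.82892288288855}
```

View pics/top.png

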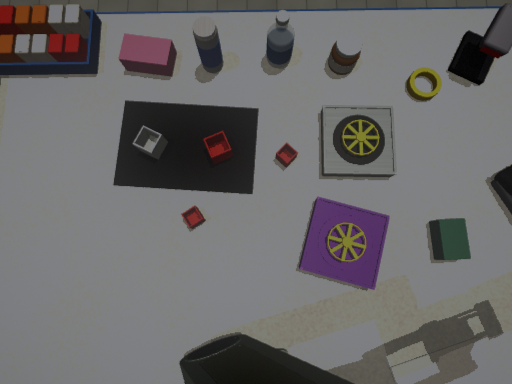

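View pics/side.png

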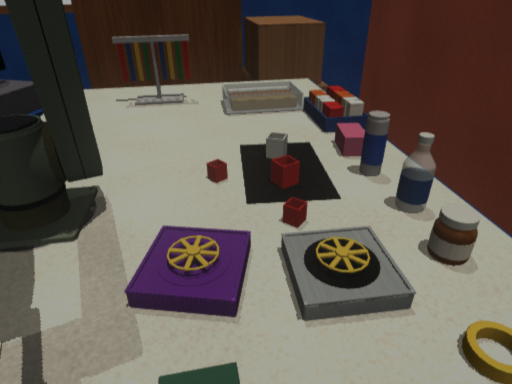

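The top view shows the red tumbler at about (217,147), the white one at (150,142), the steel rinser's star at (361,138) and a purple decoy at (346,242). There are also two smaller red cups at (287,154) and (194,217). Next I'll measure positions.

```bash
python3 - <<'E'
from h import *
f=grab('top');P=pts(f);c=f['color'];hsv=cv2.cvtColor(c,cv2.COLOR_RGB2HSV)
def ray(uv,z):
    K=np.array(f['camera_matrix']);o=-f['R'].T@f['t'];d=f['R'].T@np.linalg.inv(K)@np.array([uv[0],uv[1],1.]);return o+d*(z-o[2])/d[2]
red=((hsv[...,0]<8)|(hsv[...,0]>172))&(hsv[...,1]>120)&(hsv[...,2]>50)
n,l,s,cen=cv2.connectedComponentsWithStats(red.astype(np.uint8))
for i in range(1,n):
    if s[i,4]>60:
        p=P[l==i]; print('red',cen[i],s[i,4],'zmax',np.percentile(p[:,2],[5,50,90,98]),np.median(p,0))
# red tumbler rim from depth
for nm,(u,v) in dict(red=(217,147),white=(150,142)).items():
    w=P[v-25:v+25,u-25:u+25].reshape(-1,3); 
    yx=np.indices((50,50)).reshape(2,-1).T[:,::-1]+[u-25,v-25]
    k=(w[:,2]>56)&(w[:,2]<72); q=w[k]
    print(nm,k.sum(),np.percentile(q[:,2],[5,50,95]))
    r=cv2.minAreaRect(q[:,:2].astype(np.float32)); print(' depth rect',r)
    r2=cv2.minAreaRect(yx[k].astype(np.float32)); b=np.array([ray(x,64)[:2] for x in cv2.boxPoints(r2)]);print(' ray',b.mean(0),b.round(1).tolist())
yel=(hsv[...,0]>20)&(hsv[...,0]<35)&(hsv[...,1]>130)&(hsv[...,2]>90)
m=np.zeros_like(yel);m[110:170,330:395]=1;y=yel&m
h=np.argwhere(y)[:,::-1].astype(np.float32);e=cv2.minEnclosingCircle(h);p=P[y]
print('star',e,ray(e[0],52),ray((e[0][0]+e[1],e[0][1]),52),'depth',np.median(p,0),np.percentile(p[:,2],[5,50,95]),cv2.minEnclosingCircle(p[np.abs(p[:,2]-52)<6][:,:2].astype(np.float32)))
for bx in ((110,80,265,200),):
    dk=(hsv[...,2]<60)
    m=np.zeros_like(dk);m[90:200,105:270]=1;dk=dk&m
    r=cv2.minAreaRect(np.argwhere(dk)[:,::-1].astype(np.float32));print('mat',np.array([ray(x,4)[:2] for x in cv2.boxPoints(r)]).round())
big=cv2.resize(c[100:200,110:310],None,fx=4,fy=4,interpolation=cv2.INTER_CUBIC)
g=(P[...,2]>25);n,l,s,cen=cv2.connectedComponentsWithStats(g.astype(np.uint8))
for i in range(1,n):
    if s[i,4]>100: q=P[l==i];print('obj',cen[i].round(),q.min(0).round(),q.max(0).round())
E
```

```text
red [ 6.02040816 13.79183673] 245 zmax [88.28406567 90.93474637 92.92694403 93.73010048] [884.379832   556.54657882  90.93474637]
red [55.23487544 42.74733096] 281 zmax [73.9372271  78.94048844 80.95190693 81.88689647] [813.30913731 438.61133503  78.94048844]
red [71.54081633 42.57142857] 294 zmax [68.21012842 78.8381056  80.73910213 82.25746669] [813.11636333 399.32697578  78.8381056 ]
red [217.55725191 145.36895674] 393 zmax [ 3.89989163  9.01323059 63.87334313 65.16571698] [569.2822327   52.35649517   9.01323059]
red [286.13253012 154.36746988] 166 zmax [ 0.16979039  3.80258952 43.28276761 44.85287   ] [ 547.05571964 -112.39463545    3.80258952]
red [192.77294686 216.92270531] 207 zmax [-4.04225827e-02  3.33201945e+00  4.39627193e+01  4.53987280e+01] [398.39626841 111.48227189   3.33201945]
red 160 [57.17794003 62.79854748 65.16322191]
 depth rect ((561.4736328125, 50.74816131591797), (50.756919860839844, 49.85826873779297), 22.584760665893555)
 ray [560.33982337  50.28687786] [[574.5, 83.3], [594.5, 37.4], [546.0, 17.5], [526.4, 63.0]]
white 179 [57.08239559 62.41337552 65.194330
[... 650 characters left out ...]
42.  25.] [926. 602. 866.]
obj [280.  39.] [ 313. -132.   25.] [839. -42. 866.]
obj [207.  42.] [313. -42.  25.] [823.  98. 866.]
obj [147.  52.] [313. -42.  25.] [848. 293. 866.]
obj [346.  51.] [ 313. -295.   25.] [825. -42. 866.]
obj [358. 140.] [ 313. -371.   25.] [665. -42. 866.]
obj [149. 141.] [313. -42.  25.] [608. 246. 866.]
obj [218. 145.] [313. -42.  25.] [592.  81. 866.]
obj [286. 153.] [ 313. -136.   25.] [569. -42. 866.]
obj [505. 181.] [ 313. -635.   25.] [509. -42. 866.]
obj [345. 242.] [ 232. -341.   26.] [441. -42. 866.]
obj [192. 216.] [313. -42.  25.] [422. 133. 866.]
obj [452. 239.] [ 294. -509.   25.] [385. -42. 866.]
obj [250. 365.] [  87. -127.   74.] [313. 107. 866.]
```

```bash
cat >> h.py <<'E'
from scipy.spatial.transform import Rotation as Ro
def tool(az,lean): # x along az, tilted about tool y by lean deg (+ = pointing outward)
    return Ro.from_euler('xyz',[180,0,az],degrees=True)*Ro.from_euler('y',lean,degrees=True)
def plan(p,R):
    s=monitor.state();R0=Ro.from_euler('xyz',s['ee_rot'],degrees=True)
    print('t',round(s['time_s'],2),'q',s['qpos'].round(1),'pos',s['ee_pos'].round(1),'rot',s['ee_rot'].round(1),'F',s['force'].round(1),'w',round(s['gripper_width'],1))
    print('shift cm (tool)',(R0.inv().apply(np.array(p)-s['ee_pos'])/10).round(2),'turn rad',(R0.inv()*R).as_rotvec().round(3))
E
python3 - <<'E'
from h import *
a=np.radians(22.6);u=np.array([np.cos(a),np.sin(a),0])
R=tool(22.6,-30);tz=R.apply([0,0,1]);G=np.array([561,50.5,34])+6*u
print(tz,G,G+19*tz,G-110*tz)
plan(G-110*tz,tool(22.6,0));plan(G-110*tz,R)
E
```

```text
[-0.46160511 -0.19214766 -0.8660254 ] [566.5392613   52.80577194  34.        ] [557.76876424  49.15496637  17.54551733] [617.31582324  73.94201468 129.26279442]
t 0.15 q [-71.9  18.3  89.7  -0.   72.   -1.1] pos [ 189.3 -542.5  213.4] rot [-179.9   -0.    19.2] F [0.3 1.2 0.8] w 91.0
shift cm (tool) [ 60.72 -44.09   8.47] turn rad [-0.001 -0.    -0.059]
t 0.15 q [-71.9  18.3  89.7  -0.   72.   -1.1] pos [ 189.3 -542.5  213.4] rot [-179.9   -0.    19.2] F [0.3 1.2 0.8] w 91.0
shift cm (tool) [ 60.72 -44.09   8.47] turn rad [-0.017 -0.523 -0.057]
```

Emit:
move_arm --increments '[[[1, 4.9, -3.6, 0, 0, 0, 0], [1, 4.9, -3.6, 0, 0, 0, 0], [1, 4.9, -3.6, 0, 0, 0, 0], [1, 4.9, -3.6, 0, 0, 0, 0], [1, 4.9, -3.6, 0, 0, 0, 0], [1, 4.9, -3.6, 0, 0, 0, 0], [1, 4.9, -3.6, 0, 0, 0, 0], [1, 4.9, -3.6, 0, 0, 0, 0], [1, 4.9, -3.6, 0, 0, 0, 0], [1, 4.9, -3.6, 0, 0, 0, 0], [1, 4.9, -3.6, 0, 0, 0, 0], [1, 4.9, -3.6, 0, 0, 0, 0]]]' --force 40

```text
time_s: 1.65
ee_pos: [613.0, 71.5, 211.4]
ee_rot: [180.0, -0.0, 18.8]
force: [1.1, -1.2, -0.0]
gripper_width: 91.3
```

```bash
cat > p1.py <<'E'
from h import *
a=np.radians(22.6);u=np.array([np.cos(a),np.sin(a),0])
R=tool(22.6,-30);tz=R.apply([0,0,1]);G=np.array([561,50.5,34])+6*u
plan(G-110*tz,R)
E
python3 p1.py
```

```text
t 1.65 q [ 5.6 22.2 84.1 -0.  73.7 76.8] pos [613.   71.5 211.4] rot [180.   -0.   18.8] F [ 1.1 -1.2 -0. ] w 91.3
shift cm (tool) [ 0.48 -0.09  8.21] turn rad [-0.017 -0.524 -0.065]
```

Emit:
move_arm --increments '[[[1, 0, 0, 0, -0.004, -0.131, -0.016], [1, 0, 0, 0, -0.004, -0.131, -0.016], [1, 0, 0, 0, -0.004, -0.131, -0.016], [1, 0, 0, 0, -0.004, -0.131, -0.016]]]'

```text
time_s: 2.15
ee_pos: [613.5, 76.0, 211.7]
ee_rot: [-179.9, 30.8, 23.0]
force: [-0.1, 0.7, -0.1]
gripper_width: 91.2
```

```bash
python3 p1.py
```

```text
t 2.15 q [  9.6  39.7  60.   -7.2 110.3  76. ] pos [613.5  76.  211.7] rot [-179.9   30.8   23. ] F [-0.1  0.7 -0.1] w 91.2
shift cm (tool) [4.46 0.35 6.94] turn rad [0.002 0.015 0.006]
```

Emit:
move_arm --increments '[[[1, 1.5, 0.1, 2.3, 0, 0.006, 0.002], [1, 1.5, 0.1, 2.3, 0, 0.005, 0.002], [1, 1.5, 0.1, 2.3, 0, 0.004, 0.002], [1, 0, 0, 0, 0, 0, 0]]]'

```text
time_s: 2.65
ee_pos: [619.0, 75.9, 121.5]
ee_rot: [180.0, 30.4, 22.7]
force: [0.0, -0.3, 0.6]
gripper_width: 90.9
```

```bash
sed -i 's/^plan.*/plan(G+19*tz,R)/' p1.py; python3 p1.py; python3 - <<'E'
from h import *
f=grab('wrist');save(f,'w1.png')
P=pts(f);c=f['color'];hsv=cv2.cvtColor(c,cv2.COLOR_RGB2HSV)
red=((hsv[...,0]<8)|(hsv[...,0]>172))&(hsv[...,1]>120)&(hsv[...,2]>50)
k=red&(P[...,2]>59)&(P[...,2]<67);n,l,s,_=cv2.connectedComponentsWithStats(red.astype(np.uint8));i=1+np.argmax(s[1:,4]);q=P[k&(l==i)]
print(len(q),cv2.minAreaRect(q[:,:2].astype(np.float32)),np.median(q[:,2]))
E
```

```text
t 2.65 q [  9.5  43.   66.4  -6.8 100.2  77.3] pos [619.   75.9 121.5] rot [180.   30.4  22.7] F [ 0.  -0.3  0.6] w 90.9
shift cm (tool) [-0.51  0.1  12.35] turn rad [0.001 0.006 0.002]
1130 ((562.4105834960938, 50.43123245239258), (51.324188232421875, 50.06646728515625), 22.94902992248535) 63.819988722227755
```

View pics/w1.png

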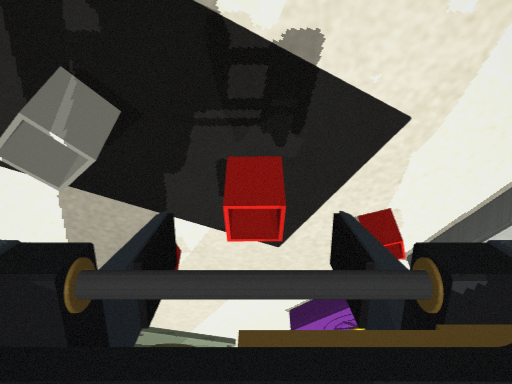

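The wrist view shows the red tumbler's rim centred between the fingers at about (255,222). The measurement agrees with the top view to within 1.5 mm, so I'll descend and grip.

Emit:
move_arm --increments '[[[1, -0.1, 0.02, 2.5, 0, 0.002, 0], [1, -0.1, 0.02, 2.5, 0, 0.001, 0], [1, -0.1, 0.02, 2.5, 0, 0.001, 0], [1, -0.1, 0.02, 2.5, 0, 0.001, 0], [1, 0, 0.02, 1.5, 0, 0, 0], [1, 0, 0, 0.8, 0, 0, 0], [1, 0, 0, 0, 0, 0, 0]]]'

```text
time_s: 3.58
ee_pos: [565.8, 50.3, 24.7]
ee_rot: [179.6, 28.9, 22.6]
force: [0.0, -0.4, 0.7]
gripper_width: 91.3
```

```bash
python3 p1.py
```

```text
t 3.58 q [ 8.2 42.1 83.  -7.3 82.9 78.2] pos [565.8  50.3  24.7] rot [179.6  28.9  22.6] F [ 0.  -0.4  0.7] w 91.3
shift cm (tool) [-0.35 -0.21  1.  ] turn rad [ 0.006 -0.02  -0.001]
```

Emit:
move_arm --increments '[[[1, -0.1, -0.1, 0.5, 0.003, -0.01, 0], [1, -0.1, -0.1, 0.5, 0.003, -0.01, 0], [1, 0, 0, 0, 0, 0, 0], [0, 0, 0, 0, 0, 0, 0], [0, 0, 0, 0, 0, 0, 0], [0, 0, 0, 0, 0, 0, 0], [0, 0, 0, 0, 0, 0, 0], [0, 0, 0, 0, 0, 0, 0]]]' --force 40

```text
time_s: 4.58
ee_pos: [560.5, 50.1, 17.7]
ee_rot: [179.9, 29.8, 22.6]
force: [-0.3, 0.8, 0.1]
gripper_width: 50.0
```

```bash
python3 p1.py
```

```text
t 4.58 q [ 8.2 42.7 83.4 -7.2 83.  78.4] pos [560.5  50.1  17.7] rot [179.9  29.8  22.6] F [-0.3  0.8  0.1] w 50.0
shift cm (tool) [-0.25 -0.01  0.15] turn rad [ 0.001 -0.003 -0.001]
```

Emit:
move_arm --increments '[[[0, -1.2, 0, -2.1, 0, 0, 0], [0, -1.2, 0, -2.1, 0, 0, 0], [0, -1.2, 0, -2.1, 0, 0, 0], [0, -1.2, 0, -2.1, 0, 0, 0]]]'

```text
time_s: 5.08
ee_pos: [559.3, 50.2, 114.2]
ee_rot: [-180.0, 30.1, 22.6]
force: [0.6, 0.1, -1.6]
gripper_width: 49.8
```

Emit:
move_arm --increments '[[[0, 0.25, 0, -0.02, 0, 0.131, 0], [0, 0.25, 0, -0.02, 0, 0.131, 0], [0, 0.25, 0, -0.02, 0, 0.131, 0], [0, 0.25, 0, -0.02, 0, 0.131, 0], [0, 0.25, 0, -0.02, 0, 0.131, 0], [0, 0.25, 0, -0.02, 0, 0.131, 0], [0, 0.25, 0, -0.02, 0, 0.131, 0], [0, 0.25, 0, -0.02, 0, 0.131, 0], [0, 0.25, 0, -0.02, 0, 0.131, 0], [0, 0.25, 0, -0.02, 0, 0.131, 0], [0, 0.25, 0, -0.02, 0, 0.131, 0], [0, 0.25, 0, -0.02, 0, 0.131, 0]]]'

```text
time_s: 6.58
ee_pos: [573.3, 86.1, 116.1]
ee_rot: [-174.9, -43.6, 22.4]
force: [-0.1, 0.1, -1.1]
gripper_width: 50.0
```

```bash
cat > p2.py <<'E'
from h import *
a=np.radians(22.6);u=np.array([np.cos(a),np.sin(a),0])
R=tool(22.6,60);tz=R.apply([0,0,1]);C=np.array([570,52,30]);G=C+np.array([0,0,7.6])
plan(G+19*tz,R)
E
python3 p2.py; python3 -c "
from h import *
save(grab('side'),'s2.png')"
```

```text
t 6.58 q [ -6.2  14.8 129.8  95.4  24.1 -28.2] pos [573.3  86.1 116.1] rot [-174.9  -43.6   22.4] F [-0.1  0.1 -1.1] w 50.0
shift cm (tool) [-6.04  3.58  6.11] turn rad [-0.085  0.286 -0.015]
```

View pics/s2.png

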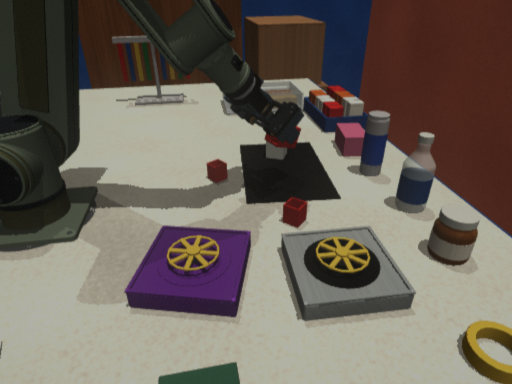

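Emit:
move_arm --increments '[[[0, 0, 0.6, 0, -0.014, 0.048, -0.003], [0, 0, 0.6, 0, -0.014, 0.048, -0.003], [0, 0, 0.6, 0, -0.014, 0.048, -0.003], [0, 0, 0.6, 0, -0.014, 0.048, -0.003], [0, 0, 0.6, 0, -0.014, 0.048, -0.003], [0, 0, 0.6, 0, -0.014, 0.048, -0.003]]]'

```text
time_s: 7.38
ee_pos: [586.2, 54.0, 113.5]
ee_rot: [-179.9, -60.2, 22.8]
force: [-0.6, 0.1, -0.8]
gripper_width: 49.8
```

```bash
python3 p2.py
```

```text
t 7.38 q [-12.6  22.6 140.7 136.6  47.2 -76.7] pos [586.2  54.  113.5] rot [-179.9  -60.2   22.8] F [-0.6  0.1 -0.8] w 49.8
shift cm (tool) [-7.37 -0.44  4.31] turn rad [-0.005 -0.004  0.002]
```

Emit:
move_arm --increments '[[[0, -1.4, -0.1, 1.2, 0, 0, 0], [0, -1.4, -0.1, 1.2, 0, 0, 0], [0, -1.4, -0.1, 1.2, 0, 0, 0], [0, -1.4, -0.1, 1.2, 0, 0, 0], [0, -0.5, 0, 0.3, 0, 0, 0], [0, 0, 0, 0, 0, 0, 0]]]'

```text
time_s: 8.12
ee_pos: [597.8, 67.3, 32.3]
ee_rot: [-178.4, -60.0, 22.0]
force: [0.2, -0.8, -0.6]
gripper_width: 50.1
```

```bash
python3 p2.py
```

```text
t 8.12 q [-10.6  36.3 142.3 145.1  58.9 -88.1] pos [597.8  67.3  32.3] rot [-178.4  -60.    22. ] F [ 0.2 -0.8 -0.6] w 50.1
shift cm (tool) [-1.12  0.33 -1.1 ] turn rad [-0.019 -0.001 -0.005]
```

Emit:
move_arm --increments '[[[0, -0.12, 0, 0.08, -0.006, 0, -0.002], [0, -0.12, 0, 0.08, -0.006, 0, -0.002], [0, -0.12, 0, 0.08, -0.006, 0, -0.001], [0, 0, 0, 0, 0, 0, 0]]]'

```text
time_s: 8.62
ee_pos: [598.4, 67.7, 30.1]
ee_rot: [179.9, -60.2, 22.7]
force: [-0.5, -0.4, -1.3]
gripper_width: 49.6
```

```bash
python3 p2.py
```

```text
t 8.62 q [ -9.6  36.8 142.8 147.7  59.9 -89.8] pos [598.4  67.7  30.1] rot [179.9 -60.2  22.7] F [-0.5 -0.4 -1.3] w 49.6
shift cm (tool) [-0.96  0.35 -1.27] turn rad [ 0.    -0.004  0.001]
```

Emit:
move_arm --increments '[[[0, -0.2, 0, 0.1, 0, 0, 0], [0, -0.2, 0, 0.1, 0, 0, 0], [0, 0, 0, 0, 0, 0, 0]]]'

```text
time_s: 9.0
ee_pos: [598.4, 67.6, 28.7]
ee_rot: [179.8, -60.6, 22.7]
force: [0.2, 0.3, -0.5]
gripper_width: 49.7
```

Emit:
move_arm --increments '[[[0, -0.25, 0, 0.14, 0, 0.005, 0], [0, -0.1, 0, 0.05, 0, 0, 0], [0, 0, 0, 0, 0, 0, 0]]]'

```text
time_s: 9.38
ee_pos: [598.7, 67.6, 28.9]
ee_rot: [179.8, -61.6, 22.7]
force: [-0.1, -0.9, -0.3]
gripper_width: 49.8
```

Emit:
move_arm --increments '[[[1, 0, 0, 0, 0, 0, 0], [1, 0, 0, 0, 0, 0, 0], [1, 0, 0, 0, 0, 0, 0], [1, 0, 0, 0, 0, 0, 0], [1, 0, 0, -2.5, 0, 0, 0], [1, 0, 0, -3.5, 0, 0, 0], [1, 1.5, 0, -4, 0, 0, 0], [1, 2.5, 0, -2, 0, 0, 0], [1, 4, 0, 0, 0, 0, 0], [1, 4, 0, 0, 0, 0, 0]]]'

```text
time_s: 10.62
ee_pos: [554.9, 47.1, 191.8]
ee_rot: [-179.6, -60.9, 22.0]
force: [-0.0, -0.3, 0.7]
gripper_width: 91.4
```

```bash
python3 p2.py; python3 - <<'E'
from h import *
f=grab('top');save(f,'t3.png');P=pts(f);c=f['color'];hsv=cv2.cvtColor(c,cv2.COLOR_RGB2HSV)
red=((hsv[...,0]<8)|(hsv[...,0]>172))&(hsv[...,1]>120)&(hsv[...,2]>40)
k=red&(P[...,2]>40)&(P[...,2]<62)&(abs(P[...,0]-580)<70)&(abs(P[...,1]-60)<70);q=P[k];print(len(q),cv2.minAreaRect(q[:,:2].astype(np.float32)),np.percentile(q[:,2],[5,50,95]))
E
```

```text
t 10.62 q [-15.2   9.3 139.4 122.4  39.3 -59.6] pos [554.9  47.1 191.8] rot [-179.6  -60.9   22. ] F [-0.  -0.3  0.7] w 91.4
shift cm (tool) [-12.74   0.18  10.77] turn rad [ 0.001 -0.016 -0.005]
488 ((585.3550415039062, 61.6434440612793), (56.93120193481445, 49.74245071411133), 22.371265411376953) [50.82131168 53.11269659 55.62103651]
```

View pics/t3.png

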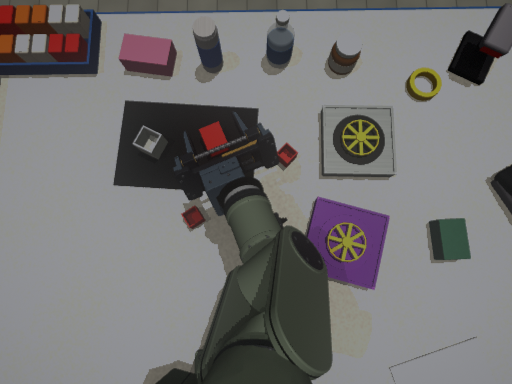

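The red tumbler lies flat with its bottom outward at about (216,138). Its centre is about (584,61), which agrees with the kinematics, and nothing else has moved. I'll swing the tool back for the second grasp.

Emit:
move_arm --increments '[[[1, 0, 0, 0, 0, -0.131, 0], [1, 0, 0, 0, 0, -0.131, 0], [1, 0, 0, 0, 0, -0.131, 0], [1, 0, 0, 0, 0, -0.131, 0], [1, 0, 0, 0, 0, -0.131, 0], [1, 0, 0, 0, 0, -0.131, 0], [1, 0, 0, 0, 0, -0.131, 0], [1, 0, 0, 0, 0, -0.131, 0], [1, 0, 0, 0, 0, -0.131, 0], [1, 0, 0, 0, 0, -0.131, 0], [1, 0, 0, 0, 0, -0.131, 0], [1, 0, 0, 0, 0, -0.131, 0]]]'

```text
time_s: 12.18
ee_pos: [541.5, 71.2, 188.2]
ee_rot: [-176.3, 15.0, 26.9]
force: [0.2, -0.1, -0.3]
gripper_width: 91.4
```

```bash
cat > p3.py <<'E'
from h import *
import sys
a=np.radians(22.6);u=np.array([np.cos(a),np.sin(a),0])
R=tool(22.6,-30);tz=R.apply([0,0,1]);G=np.array([584,61,35])+5*u
plan(G+float(sys.argv[1])*tz,R)
E
python3 p3.py -90
```

```text
t 12.18 q [ 7.2 25.1 84.6 -1.6 85.7 71.1] pos [541.5  71.2 188.2] rot [-176.3   15.    26.9] F [ 0.2 -0.1 -0.3] w 91.4
shift cm (tool) [9.98 3.53 4.89] turn rad [-0.034 -0.259  0.078]
```

Emit:
move_arm --increments '[[[1, 2.4, 0.9, 0, -0.008, -0.065, 0.02], [1, 2.4, 0.9, 0, -0.008, -0.065, 0.02], [1, 2.4, 0.9, 0, -0.008, -0.065, 0.02], [1, 2.4, 0.9, 0, -0.008, -0.065, 0.02], [1, 0, 0, 0, 0, 0, 0]]]'

```text
time_s: 12.8
ee_pos: [637.3, 78.3, 145.6]
ee_rot: [-179.6, 31.4, 22.8]
force: [-1.0, 0.6, -0.7]
gripper_width: 91.5
```

```bash
python3 p3.py -90
```

```text
t 12.8 q [  9.4  44.5  60.1  -6.8 106.   76.7] pos [637.3  78.3 145.6] rot [-179.6   31.4   22.8] F [-1.   0.6 -0.7] w 91.5
shift cm (tool) [ 1.2  -0.44  3.1 ] turn rad [-0.005  0.024  0.002]
```

Emit:
move_arm --increments '[[[1, 0.6, -0.2, 1.6, -0.002, 0.011, 0.001], [1, 0.6, -0.2, 1.6, -0.002, 0.008, 0.001], [1, 0, 0, 2.0, 0, 0, 0], [1, 0, 0, 0, 0, 0, 0]]]'

```text
time_s: 13.3
ee_pos: [616.3, 75.4, 95.8]
ee_rot: [-179.7, 30.4, 22.8]
force: [0.4, -0.3, 0.3]
gripper_width: 91.4
```

```bash
python3 p3.py 19; python3 - <<'E'
from h import *
f=grab('wrist');save(f,'w4.png')
P=pts(f);c=f['color'];hsv=cv2.cvtColor(c,cv2.COLOR_RGB2HSV)
red=((hsv[...,0]<8)|(hsv[...,0]>172))&(hsv[...,1]>120)&(hsv[...,2]>40)
k=red&(P[...,2]>50)&(P[...,2]<60)&(abs(P[...,0]-585)<70)&(abs(P[...,1]-60)<60);q=P[k]
print(len(q),cv2.minAreaRect(q[:,:2].astype(np.float32)),np.percentile(q[:,2],[5,50,95]))
E
```

```text
t 13.3 q [ 9.4 43.8 68.5 -6.5 97.4 77.6] pos [616.3  75.4  95.8] rot [-179.7   30.4   22.8] F [ 0.4 -0.3  0.3] w 91.4
shift cm (tool) [0.47 0.12 8.68] turn rad [-0.003  0.007  0.003]
3564 ((584.4238891601562, 60.736488342285156), (61.48426055908203, 50.11016845703125), 22.40003776550293) [52.47132326 54.3648102  55.05988696]
```

View pics/w4.png

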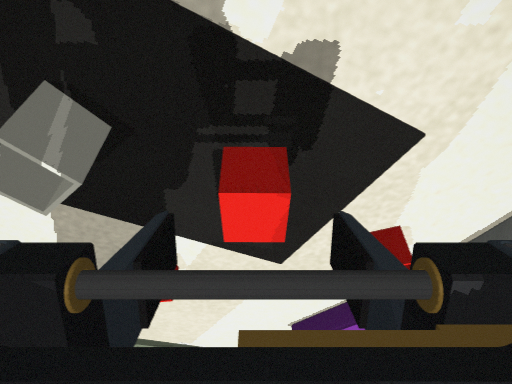

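The wrist view confirms the tumbler is lying flat, with its closed bottom facing outward at about (254,168). It is centred between the fingers at (584.4,60.7).

Emit:
move_arm --increments '[[[1, 0.12, 0.05, 2.3, 0, 0.003, 0], [1, 0.12, 0.05, 2.3, 0, 0.003, 0], [1, 0.12, 0.02, 2.3, 0, 0, 0], [1, 0.1, 0, 1.5, 0, 0, 0], [1, 0, 0, 0.3, 0, 0, 0], [1, 0, 0, 0, 0, 0, 0]]]'

```text
time_s: 14.1
ee_pos: [585.0, 60.3, 24.7]
ee_rot: [-179.9, 29.0, 22.7]
force: [-0.8, 0.0, 0.0]
gripper_width: 90.9
```

```bash
python3 p3.py 19
```

```text
t 14.1 q [ 8.6 43.9 79.3 -6.7 85.2 78.2] pos [585.   60.3  24.7] rot [-179.9   29.    22.7] F [-0.8  0.   0. ] w 90.9
shift cm (tool) [-0.15 -0.11  0.79] turn rad [-0.001 -0.017  0.001]
```

Emit:
move_arm --increments '[[[1, -0.05, -0.05, 0.4, 0, -0.009, 0], [1, -0.05, -0.05, 0.4, 0, -0.009, 0], [1, 0, 0, 0, 0, 0, 0], [0, 0, 0, 0, 0, 0, 0], [0, 0, 0, 0, 0, 0, 0], [0, 0, 0, 0, 0, 0, 0], [0, 0, 0, 0, 0, 0, 0], [0, 0, 0, 0, 0, 0, 0]]]' --force 45

```text
time_s: 15.1
ee_pos: [581.6, 59.8, 19.1]
ee_rot: [-180.0, 29.9, 22.7]
force: [0.1, -0.0, -0.8]
gripper_width: 49.3
```

```bash
python3 p3.py 19
```

```text
t 15.1 q [ 8.7 44.4 79.4 -6.9 85.4 78.4] pos [581.6  59.8  19.1] rot [-180.    29.9   22.7] F [ 0.1 -0.  -0.8] w 49.3
shift cm (tool) [-0.13 -0.01  0.14] turn rad [ 0.    -0.001  0.001]
```

```bash
python3 - <<'E'
from h import *
s=monitor.state();R0=Ro.from_euler('xyz',s['ee_rot'],degrees=True)
a=np.radians(22.5);m=-np.array([np.cos(a),np.sin(a),0]);C=np.array([584.4,60.7,29])
np.savez('g.npz',c=R0.inv().apply(C-s['ee_pos']),m=R0.inv().apply(m),j=R0.inv().apply(np.cross(m,[0,0,1])))
print(dict(np.load('g.npz')))
E
```

```text
{'c': array([ -2.40360041,   0.28532893, -10.05641002]), 'm': array([-0.86667067, -0.00304841,  0.49887138]), 'j': array([ 0.00291485, -0.9999952 , -0.00104671])}
```

Emit:
move_arm --increments '[[[0, -1.5, 0, -2.6, 0, 0, 0], [0, -2.0, 0, -3.5, 0, 0, 0], [0, -2.0, 0, -3.5, 0, 0, 0], [0, -2.0, 0, -3.5, 0, 0, 0], [0, -2.0, 0, -3.5, 0, 0, 0]]]'

```text
time_s: 15.72
ee_pos: [580.6, 59.7, 211.0]
ee_rot: [-179.8, 30.4, 22.8]
force: [0.3, 0.5, -1.1]
gripper_width: 49.5
```

```bash
cat > p4.py <<'E'
from h import *
import sys
z,az=float(sys.argv[1]),float(sys.argv[2]);g=np.load('g.npz')
S=np.array([577.4,-283.8,0])
if len(sys.argv)>3: # hold tumbler lying, over star
    R=tool(az,-30)
else:
    # inverted: m->-up, jaw-axis j-> horizontal
    a=np.radians(az)
    j=g['j']; A=np.array([g['m'],j,np.cross(g['m'],j)]).T
    # lying: m=-u,j=m x up ; inverted: m=-up, j same horizontal dir for azimuth az
    u=np.array([np.cos(a),np.sin(a),0]);jw=np.cross(-u,[0,0,1]);mw=np.array([0,0,-1.])
    B=np.array([mw,jw,np.cross(mw,jw)]).T; R=Ro.from_matrix(B@A.T)
p=S+[0,0,z]-R.apply(g['c'])
plan(p,R)
s=monitor.state();R0=Ro.from_euler('xyz',s['ee_rot'],degrees=True)
print('tumbler centre now',(s['ee_pos']+R0.apply(g['c'])).round(1),'axis',R0.apply(g['m']).round(3))
E
python3 p4.py 200 -9 l
```

```text
t 15.72 q [  8.7  36.   67.1  -7.2 106.5  75.7] pos [580.6  59.7 211. ] rot [-179.8   30.4   22.8] F [ 0.3  0.5 -1.1] w 49.5
shift cm (tool) [-10.87  31.41   8.69] turn rad [0.275 0.008 0.479]
tumbler centre now [583.5  60.6 220.9] axis [-0.924 -0.383  0.009]
```

Emit:
move_arm --increments '[[[0, -1.9, 5.3, 1.1, 0, 0, 0], [0, -1.9, 5.3, 1.1, 0, 0, 0], [0, -1.9, 5.3, 1.1, 0, 0, 0], [0, -1.9, 5.3, 1.1, 0, 0, 0], [0, -1.9, 5.3, 1.1, 0, 0, 0], [0, -1.9, 5.3, 1.1, 0, 0, 0], [0, 0, 0, 0, 0.055, 0, 0.095], [0, 0, 0, 0, 0.055, 0, 0.095], [0, 0, 0, 0, 0.055, 0, 0.095], [0, 0, 0, 0, 0.055, 0, 0.095], [0, 0, 0, 0, 0.055, 0, 0.095]]]'

```text
time_s: 17.1
ee_pos: [583.9, -293.7, 210.5]
ee_rot: [-179.7, 30.1, -9.4]
force: [1.0, -0.7, -0.6]
gripper_width: 50.0
```

```bash
python3 p4.py 200 -9 l
```

```text
t 17.1 q [-24.1  43.1  53.3  -7.6 112.8  74.3] pos [ 583.9 -293.7  210.5] rot [-179.7   30.1   -9.4] F [ 1.  -0.7 -0.6] w 50.0
shift cm (tool) [ 0.07 -0.88  2.32] turn rad [-0.01   0.001 -0.006]
tumbler centre now [ 586.8 -294.5  220.4] axis [-0.986  0.169  0.002]
```

Emit:
move_arm --increments '[[[0, 0.13, 0, 0, 0, 0.131, 0], [0, 0.13, 0, 0, 0, 0.131, 0], [0, 0.13, 0, 0, 0, 0.131, 0], [0, 0.13, 0, 0, 0, 0.131, 0], [0, 0.13, 0, 0, 0, 0.131, 0], [0, 0.13, 0, 0, 0, 0.131, 0], [0, 0.13, 0, 0, 0, 0.131, 0], [0, 0.13, 0, 0, 0, 0.131, 0], [0, 0.13, 0, 0, 0, 0.131, 0], [0, 0.13, 0, 0, 0, 0.131, 0], [0, 0.13, 0, 0, 0, 0.131, 0], [0, 0.13, 0, 0, 0, 0.131, 0]]]'

```text
time_s: 18.6
ee_pos: [600.3, -279.9, 205.9]
ee_rot: [-176.5, -50.3, -10.1]
force: [0.4, 1.0, -1.4]
gripper_width: 49.7
```

```bash
python3 p4.py 120 -9
```

```text
t 18.6 q [-38.2  13.  118.8  84.2  24.7 -12.9] pos [ 600.3 -279.9  205.9] rot [-176.5  -50.3  -10.1] F [ 0.4  1.  -1.4] w 49.7
shift cm (tool) [-7.6   1.03  4.7 ] turn rad [-0.047  0.17  -0.019]
tumbler centre now [ 591.  -279.2  210.5] axis [-0.162  0.063 -0.985]
```

Emit:
move_arm --increments '[[[0, 0.05, 0.2, 0, -0.012, 0.043, -0.005], [0, 0.05, 0.2, 0, -0.012, 0.043, -0.005], [0, 0.05, 0.2, 0, -0.012, 0.043, -0.005], [0, 0.05, 0.2, 0, -0.012, 0.043, -0.005], [0, 0, 0, 0, 0, 0, 0]]]'

```text
time_s: 19.23
ee_pos: [597.2, -287.5, 204.4]
ee_rot: [179.3, -60.1, -8.5]
force: [-0.4, -0.3, -1.4]
gripper_width: 49.4
```

```bash
python3 p4.py 110 -9
```

```text
t 19.23 q [-39.5  14.8 126.5 122.1  30.9 -52.7] pos [ 597.2 -287.5  204.4] rot [179.3 -60.1  -8.5] F [-0.4 -0.3 -1.4] w 49.4
shift cm (tool) [-8.95 -0.14  3.96] turn rad [ 0.004 -0.001  0.001]
tumbler centre now [ 587.4 -286.2  207.3] axis [ 0.    -0.003 -1.   ]
```

Emit:
move_arm --increments '[[[0, -1.8, 0, 0.8, 0, 0, 0], [0, -1.8, 0, 0.8, 0, 0, 0], [0, -1.8, 0, 0.8, 0, 0, 0], [0, -1.8, 0, 0.8, 0, 0, 0], [0, -1.5, 0, 0.7, 0, 0, 0], [0, 0, 0, 0, 0, 0, 0]]]'

```text
time_s: 19.98
ee_pos: [589.9, -286.9, 109.9]
ee_rot: [179.2, -60.1, -8.1]
force: [0.1, 0.5, -1.1]
gripper_width: 49.7
```

```bash
python3 p4.py 110 -9;python3 - <<'E'
from h import *
f=grab('side');b=grab('top');save(f,'s5.png')
cv2.imwrite('pics/s5c.png',np.hstack([cv2.resize(x[y0:y0+160,x0:x0+160],(400,400),interpolation=cv2.INTER_CUBIC) for x,y0,x0 in ((f['color'],150,265),(b['color'],60,280))])[:,:,::-1])
for nm,f in(('side',f),('top',b)):
    P=pts(f);hsv=cv2.cvtColor(f['color'],cv2.COLOR_RGB2HSV)
    red=((hsv[...,0]<8)|(hsv[...,0]>172))&(hsv[...,1]>120)&(hsv[...,2]>40)
    k=red&(abs(P[...,0]-577)<60)&(abs(P[...,1]+284)<60)&(P[...,2]>60);q=P[k]
    print(nm,len(q));
    if nm=='top':
        t=q[q[:,2]>np.percentile(q[:,2],90)-6]; print(np.percentile(q[:,2],[5,50,95]),cv2.minAreaRect(t[:,:2].astype(np.float32)))
    else: print(np.percentile(q,[2,50,98],axis=0).round(1)); 
E
```

```text
t 19.98 q [-40.2  25.6 132.7 138.5  42.6 -74.1] pos [ 589.9 -286.9  109.9] rot [179.2 -60.1  -8.1] F [ 0.1  0.5 -1.1] w 49.7
shift cm (tool) [-0.39 -0.14 -0.11] turn rad [ 0.001 -0.001  0.004]
tumbler centre now [ 580.1 -285.6  112.9] axis [ 0.001 -0.004 -1.   ]
side 1093
[[ 552.8 -314.    83.9]
 [ 582.3 -304.6  141.3]
 [ 602.4 -261.4  143.2]]
top 632
[124.76656161 142.14631122 144.24311138] ((580.1232299804688, -285.5912170410156), (50.98694610595703, 50.551876068115234), 81.24172973632812)
```

View pics/s5c.png

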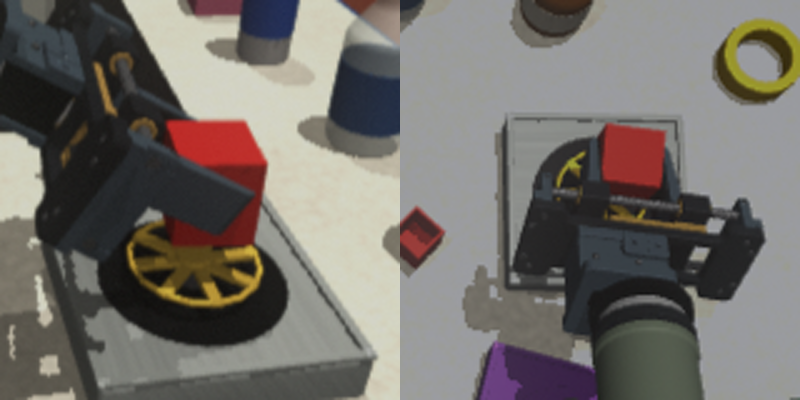

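The crops show the tumbler inverted and level above the steel rinser's star. Camera and kinematics both put it at (580.1,-285.6), so it needs about 3 mm of correction. I'll descend while making it.

```bash
python3 p4.py 85 -8.1
```

```text
t 20.07 q [-40.2  25.5 132.7 138.5  42.6 -74.1] pos [ 590.6 -287.4  111.9] rot [178.9 -60.3  -8. ] F [-0.8 -0.5 -1. ] w 49.6
shift cm (tool) [-2.77 -0.22  1.15] turn rad [ 0.015 -0.005 -0.002]
tumbler centre now [ 580.7 -286.1  114.8] axis [ 0.004 -0.007 -1.   ]
```

Emit:
move_arm --increments '[[[0, -0.9, -0.08, 0.35, 0.002, 0, 0], [0, -0.9, -0.08, 0.35, 0.002, 0, 0], [0, -0.8, -0.05, 0.3, 0.002, 0, 0], [0, 0, 0, 0, 0, 0, 0]]]'

```text
time_s: 20.58
ee_pos: [587.3, -285.1, 84.6]
ee_rot: [179.1, -60.5, -7.8]
force: [-0.4, 0.2, -1.3]
gripper_width: 50.3
```

```bash
python3 p4.py 82 -8.1
```

```text
t 20.57 q [-40.6  29.2 134.3 141.1  47.  -78.7] pos [ 587.3 -285.1   84.6] rot [179.1 -60.5  -7.8] F [-0.4  0.2 -1.3] w 50.3
shift cm (tool) [-0.48 -0.02  0.27] turn rad [ 0.009 -0.007 -0.   ]
tumbler centre now [ 577.4 -283.9   87.5] axis [ 0.007 -0.005 -1.   ]
```

Emit:
move_arm --increments '[[[0, -0.35, 0, 0.2, 0.002, -0.002, 0], [0, -0.35, 0, 0.2, 0.002, -0.002, 0], [0, -0.35, 0, 0.2, 0.002, -0.002, 0], [0, 0, 0, 0, 0, 0, 0]]]'

```text
time_s: 21.08
ee_pos: [588.5, -285.4, 74.9]
ee_rot: [179.4, -60.6, -7.7]
force: [-2.9, 1.0, 5.2]
gripper_width: 49.4
```

```bash
python3 p4.py 68 -8.1
```

```text
t 21.07 q [-40.8  30.7 134.4 141.3  48.4 -79.7] pos [ 588.5 -285.4   74.9] rot [179.4 -60.6  -7.7] F [-2.9  1.   5.2] w 49.4
shift cm (tool) [-0.92 -0.03  0.37] turn rad [ 0.003 -0.009  0.001]
tumbler centre now [ 578.6 -284.2   77.7] axis [ 0.008 -0.003 -1.   ]
```

Emit:
move_arm --increments '[[[0, -0.35, 0, 0.15, 0.001, -0.003, 0], [0, -0.35, 0, 0.15, 0.001, -0.003, 0], [0, -0.25, 0, 0.1, 0, -0.003, 0], [0, 0, 0, 0, 0, 0, 0]]]'

```text
time_s: 21.58
ee_pos: [589.1, -285.4, 69.9]
ee_rot: [179.4, -60.8, -7.5]
force: [-4.6, 1.6, 6.8]
gripper_width: 49.8
```

```bash
python3 p4.py 68 -8.1
```

```text
t 21.57 q [-40.9  31.6 134.5 141.7  49.4 -80.5] pos [ 589.1 -285.4   69.9] rot [179.4 -60.8  -7.5] F [-4.6  1.6  6.8] w 49.8
shift cm (tool) [-0.51 -0.03  0.07] turn rad [ 0.001 -0.012  0.002]
tumbler centre now [ 579.2 -284.3   72.7] axis [ 0.012 -0.004 -1.   ]
```

Emit:
move_arm --increments '[[[0, -0.2, 0, -0.08, 0, -0.012, 0], [0, -0.25, 0, 0, 0, -0.01, 0], [0, -0.2, 0, 0.05, 0, -0.008, 0], [0, 0, 0, 0, 0, 0, 0]]]'

```text
time_s: 22.08
ee_pos: [590.3, -285.6, 72.7]
ee_rot: [179.0, -60.2, -7.0]
force: [-4.5, 0.4, 6.0]
gripper_width: 49.8
```

```bash
python3 p4.py 68 -8.1
```

```text
t 22.07 q [-40.7  30.8 134.  141.   47.9 -79.6] pos [ 590.3 -285.6   72.7] rot [179.  -60.2  -7. ] F [-4.5  0.4  6. ] w 49.8
shift cm (tool) [-0.82 -0.04  0.11] turn rad [-0.    -0.003  0.006]
tumbler centre now [ 580.4 -284.5   75.6] axis [ 0.002 -0.006 -1.   ]
```

Emit:
move_arm --increments '[[[0, -0.53, 0, 0.08, 0, -0.003, -0.002], [0, -0.53, 0, 0.08, 0, -0.003, -0.002]]]'

```text
time_s: 22.32
ee_pos: [590.2, -285.4, 68.7]
ee_rot: [178.3, -60.8, -6.1]
force: [0.2, 3.3, 7.5]
gripper_width: 49.7
```

```bash
python3 p4.py 68 -8.1
```

```text
t 22.32 q [-40.9  31.8 134.4 141.5  49.5 -81.1] pos [ 590.2 -285.4   68.7] rot [178.3 -60.8  -6.1] F [0.2 3.3 7.5] w 49.7
shift cm (tool) [-0.46 -0.02 -0.08] turn rad [-0.002 -0.012  0.014]
tumbler centre now [ 580.3 -284.4   71.5] axis [ 0.011 -0.013 -1.   ]
```

Emit:
move_arm --increments '[[[0, 0.8, 0, -0.5, 0, 0, 0], [0, 0.8, 0, -0.5, 0, 0, 0], [0, 0.2, -0.03, -0.3, 0.002, -0.006, 0.01], [0, 0, 0, 0, 0, 0, 0]]]'

```text
time_s: 22.82
ee_pos: [587.1, -284.6, 91.2]
ee_rot: [179.4, -60.3, -7.3]
force: [-0.5, 0.1, -0.7]
gripper_width: 49.9
```

```bash
python3 p4.py 85 -7;python3 - <<'E'
from h import *
for nm in('side','top'):
    f=grab(nm);P=pts(f);hsv=cv2.cvtColor(f['color'],cv2.COLOR_RGB2HSV)
    red=((hsv[...,0]<8)|(hsv[...,0]>172))&(hsv[...,1]>120)&(hsv[...,2]>40)
    k=red&(abs(P[...,0]-577)<60)&(abs(P[...,1]+284)<60)&(P[...,2]>45);q=P[k]
    if nm=='top':
        z9=np.percentile(q[:,2],95);t=q[q[:,2]>z9-6]; print(z9,cv2.minAreaRect(t[:,:2].astype(np.float32)))
        A=np.c_[t[:,:2]-t[:,:2].mean(0),np.ones(len(t))];print('slope',np.linalg.lstsq(A,t[:,2],rcond=None)[0])
    else: print(np.percentile(q,[2,50,98],axis=0).round(1)); save(f,'s6.png')
E
```

```text
t 22.82 q [-41.   28.2 133.7 138.6  45.7 -76.6] pos [ 587.1 -284.6   91.2] rot [179.4 -60.3  -7.3] F [-0.5  0.1 -0.7] w 49.9
shift cm (tool) [-0.78  0.    0.47] turn rad [ 0.013 -0.003 -0.006]
tumbler centre now [ 577.3 -283.6   94.1] axis [ 0.003 -0.002 -1.   ]
[[ 550.2 -311.5   65.2]
 [ 579.  -301.1  122.7]
 [ 599.1 -259.5  124.5]]
124.46914960783654 ((576.6563720703125, -282.994873046875), (50.62031555175781, 50.266334533691406), 81.75556182861328)
slope [ 3.88014796e-03 -5.45409935e-03  1.22444179e+02]
```

Emit:
move_arm --increments '[[[0, -0.41, 0, 0.19, 0.002, -0.001, 0], [0, -0.41, 0, 0.19, 0.002, -0.001, 0], [0, -0.5, 0, 0.2, 0.002, -0.002, 0], [0, -0.55, 0, 0.2, 0.002, -0.004, 0], [0, -0.55, 0, 0.2, 0.003, -0.004, 0]]]'

```text
time_s: 23.55
ee_pos: [586.0, -284.5, 67.4]
ee_rot: [-179.9, -60.2, -7.2]
force: [-3.4, 1.2, 7.7]
gripper_width: 49.8
```

```bash
python3 p4.py 68 -7
```

```text
t 23.55 q [-41.6  31.6 134.3 139.3  49.  -79.4] pos [ 586.  -284.5   67.4] rot [-179.9  -60.2   -7.2] F [-3.4  1.2  7.7] w 49.8
shift cm (tool) [-0.14  0.01  0.22] turn rad [ 0.001 -0.003 -0.005]
tumbler centre now [ 576.2 -283.5   70.3] axis [ 0.003  0.004 -1.   ]
```

Emit:
move_arm --increments '[[[0, -0.3, 0, 0.25, 0, -0.003, 0], [0, -0.35, 0, 0.25, 0, -0.003, 0]]]'

```text
time_s: 23.8
ee_pos: [588.5, -284.9, 65.5]
ee_rot: [-180.0, -60.8, -7.2]
force: [-18.2, 3.0, 27.3]
gripper_width: 50.0
```

```bash
python3 p4.py 68 -7
```

```text
t 23.8 q [-41.5  32.3 134.4 140.1  50.2 -80.2] pos [ 588.5 -284.9   65.5] rot [-180.   -60.8   -7.2] F [-18.2   3.   27.3] w 50.0
shift cm (tool) [-0.1  -0.   -0.09] turn rad [ 0.001 -0.013 -0.004]
tumbler centre now [ 578.6 -284.    68.3] axis [ 0.013  0.002 -1.   ]
```

Emit:
move_arm --increments '[[[0, -0.2, 0, -0.06, 0, -0.01, 0]]]'

```text
time_s: 23.92
ee_pos: [588.4, -284.9, 67.1]
ee_rot: [179.9, -60.7, -7.0]
force: [0.9, 2.2, 8.0]
gripper_width: 49.7
```

```bash
python3 p4.py 68 -7; python3 p4.py 68 -7
```

```text
t 23.93 q [-41.5  32.  134.3 139.8  49.8 -79.9] pos [ 588.4 -284.9   67.1] rot [179.9 -60.7  -7. ] F [0.9 2.2 8. ] w 49.7
shift cm (tool) [-0.23 -0.01 -0.  ] turn rad [ 0.001 -0.011 -0.003]
tumbler centre now [ 578.5 -284.    69.9] axis [ 0.011  0.001 -1.   ]
t 23.93 q [-41.5  32.  134.3 139.8  49.8 -79.9] pos [ 588.4 -284.9   67.1] rot [179.9 -60.7  -7. ] F [0.9 2.2 8. ] w 49.7
shift cm (tool) [-0.23 -0.01 -0.  ] turn rad [ 0.001 -0.011 -0.003]
tumbler centre now [ 578.5 -284.    69.9] axis [ 0.011  0.001 -1.   ]
```

Emit:
move_arm --increments '[[[0, -0.38, 0, 0.05, 0, -0.008, 0]]]'

```text
time_s: 24.05
ee_pos: [588.5, -284.9, 66.4]
ee_rot: [179.8, -60.7, -6.8]
force: [-1.4, 2.8, 8.0]
gripper_width: 49.8
```

```bash
python3 p4.py 68 -7
```

```text
t 24.05 q [-41.5  32.  134.3 139.8  49.8 -80.1] pos [ 588.5 -284.9   66.4] rot [179.8 -60.7  -6.8] F [-1.4  2.8  8. ] w 49.8
shift cm (tool) [-0.17 -0.   -0.04] turn rad [ 0.    -0.01  -0.001]
tumbler centre now [ 578.6 -283.9   69.2] axis [ 0.01 -0.   -1.  ]
```

Emit:
move_arm --increments '[[[0, -0.6, 0, 0.12, 0, -0.012, 0]]]'

```text
time_s: 24.18
ee_pos: [588.6, -284.9, 65.5]
ee_rot: [179.6, -60.7, -6.7]
force: [-15.0, 4.8, 28.2]
gripper_width: 49.7
```

```bash
python3 p4.py 68 -7
```

```text
t 24.18 q [-41.5  32.2 134.3 139.9  50.  -80.3] pos [ 588.6 -284.9   65.5] rot [179.6 -60.7  -6.7] F [-15.    4.8  28.2] w 49.7
shift cm (tool) [-0.1   0.   -0.09] turn rad [ 0.    -0.011  0.   ]
tumbler centre now [ 578.7 -283.9   68.3] axis [ 0.011 -0.001 -1.   ]
```

Emit:
move_arm --increments '[[[0, -0.43, 0, -0.1, 0, -0.012, 0]]]'

```text
time_s: 24.3
ee_pos: [588.3, -284.8, 66.5]
ee_rot: [179.4, -60.7, -6.4]
force: [5.2, 3.5, 8.3]
gripper_width: 49.9
```

```bash
python3 p4.py 68 -7
```

```text
t 24.3 q [-41.6  32.  134.3 139.6  49.8 -80.2] pos [ 588.3 -284.8   66.5] rot [179.4 -60.7  -6.4] F [5.2 3.5 8.3] w 49.9
shift cm (tool) [-0.18  0.01 -0.02] turn rad [-0.001 -0.011  0.002]
tumbler centre now [ 578.4 -283.9   69.4] axis [ 0.011 -0.003 -1.   ]
```

Emit:
move_arm --increments '[[[0, -0.46, -0.05, 0.13, 0.002, -0.012, 0]]]'

```text
time_s: 24.42
ee_pos: [588.9, -284.8, 65.5]
ee_rot: [179.4, -60.5, -6.3]
force: [-11.1, 1.0, 18.6]
gripper_width: 49.7
```

```bash
python3 p4.py 68 -6.5
```

```text
t 24.43 q [-41.6  32.1 134.2 139.5  49.6 -80.1] pos [ 588.9 -284.8   65.5] rot [179.4 -60.5  -6.3] F [-11.1   1.   18.6] w 49.7
shift cm (tool) [-0.12  0.   -0.12] turn rad [ 0.005 -0.008 -0.001]
tumbler centre now [ 579.  -283.9   68.4] axis [ 0.008 -0.003 -1.   ]
```

```bash
python3 - <<'E'
from h import *
for nm in('side','top'):
    f=grab(nm);P=pts(f);hsv=cv2.cvtColor(f['color'],cv2.COLOR_RGB2HSV)
    red=((hsv[...,0]<8)|(hsv[...,0]>172))&(hsv[...,1]>120)&(hsv[...,2]>40)
    k=red&(abs(P[...,0]-577)<60)&(abs(P[...,1]+284)<60)&(P[...,2]>30);q=P[k]
    yel=(hsv[...,0]>20)&(hsv[...,0]<35)&(hsv[...,1]>130)&(hsv[...,2]>60)&(abs(P[...,0]-577)<50)&(abs(P[...,1]+284)<50)&(P[...,2]<60)
    print(nm,'star z',np.percentile(P[yel][:,2],[10,50,90]).round(1))
    if nm=='top':
        z9=np.percentile(q[:,2],95);t=q[q[:,2]>z9-6]; print(np.median(t[:,2]),cv2.minAreaRect(t[:,:2].astype(np.float32)))
        A=np.c_[t[:,:2]-t[:,:2].mean(0),np.ones(len(t))];print('slope',np.linalg.lstsq(A,t[:,2],rcond=None)[0])
    else: cv2.imwrite('pics/s7.png',cv2.resize(f['color'][150:330,250:430],(600,600),interpolation=cv2.INTER_CUBIC)[:,:,::-1])
    s=monitor.state();print(s['time_s'],s['force'].round(1),s['ee_pos'].round(1))
for _ in range(4):
    grab('side');s=monitor.state();print(s['time_s'],s['force'].round(1),s['ee_pos'].round(1),s['ee_rot'].round(1))
E
```

```text
side star z [34.9 37.1 38.4]
24.475 [-5.7  1.6 13.8] [ 588.9 -284.8   65.6]
top star z [34.7 36.6 38.7]
96.93213495622219 ((578.8253784179688, -283.1738586425781), (51.161380767822266, 51.08173751831055), 82.42298889160156)
slope [ 3.13438729e-03 -9.83344239e-03  9.69461464e+01]
24.525 [-4.7  0.6 13.8] [ 588.9 -284.8   65.6]
24.575 [-5.4  1.5 14.5] [ 588.9 -284.8   65.5] [179.4 -60.6  -6.3]
24.625 [-4.7  1.9 13.5] [ 588.9 -284.8   65.6] [179.4 -60.6  -6.3]
24.675 [-5.6  1.8 14.4] [ 588.9 -284.8   65.5] [179.4 -60.6  -6.3]
24.725 [-6.1  0.9 14.1] [ 588.9 -284.8   65.6] [179.4 -60.6  -6.3]
```

View pics/s7.png

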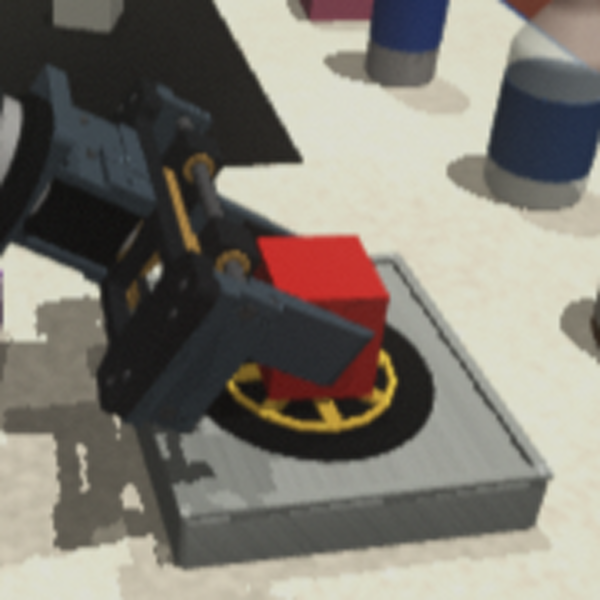

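The view shows the inverted tumbler seated level on the fully lowered star, at about (325,370) in the crop, with the gripper clear of the box. The force holds steady at about 14–15 N, so I'm handing in.

```bash
python3 -c "
from h import *
print(job.job_done()); s=monitor.state();print(s['time_s'],s['force'].round(1),s['ee_pos'].round(1))"
```

```text
the job is handed in; nothing more can be done
None
the job is handed in; nothing more can be done
```

The red tumbler is upside down and pressed onto the yellow star of the steel rinser, with the arm still holding it there. I handed the job in at about 24.7 s. I turned it in two grasps: laid it on its side on the mat, regrasped it, and turned it mouth down.

**Last checks:**
- **Star:** the cameras put its face at about 37–38 mm, which matches 38 mm for fully down.
- **Centring:** the tumbler's top is about 97 mm high, and its centre is about 1.5 mm from the star's.
- **Level:** it is tilted about 0.6°.
- **Force:** it held steady at about 14 N upward, with 5–6 N sideways.

**What went less well:**
- **First press:** it drifted about 3 mm off centre, so I lifted off and pressed again.
- **Force peaks:** two pushes while settling on the stop read about 28 N upward and 15–18 N sideways, before I eased off to the final force.
- **White tumbler:** I didn't measure it again at the end. It was in place in the top view after the tumbler was laid down, and the later moves stayed well clear of it.

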